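# Wind up the bench press and draw out its mould

## Robot

A 7-joint arm with a two-finger parallel gripper is mounted at the origin on a cart in front of the work surface, level with it; the furniture and walls round the work are solid. World frame = base frame: x ahead of the robot, y to its left, z up, the work surface at z = 0. Lengths are in mm, angles in rad, forces in N, time in s.
With the tool pointing down it reaches from about 400 to 925 mm from the base axis. Payload 4.1 kg.
Tool frame: the origin (TCP) lies at the very end of the fingers, on their centre line; the grasp point (between the pads) lies 19 mm behind it; z points along the fingers, y is the line along which they close (so a half turn about z gives the same grasp; the last joint's range is limited). The gripper opens to 85 mm and grips with 20 to 120 N. Pads are 22 mm wide; open, the fingers measure 114 mm over their backs; the gripper's body (76 mm by 85 mm) begins 54 mm behind the grasp point. The pads swing forward as they close: fully open they stand 13 mm farther back than shut.
Start: joints at [-1.285, 0.398, 0.045, 1.537, -0.019, 1.207, -0.051], TCP at [243.975, 602.511, 231.347] pointing down, gripper open.
Joint ranges: [-2.82, 2.82], [-0.49, 2.23], [-1.37, 1.46], [0, 2.46], [-1.36, 4.5], [0.23, 2], [-2.94, 2.94]. Speed limits (rad/s): [2.57, 2.57, 3.14, 3.14, 3.14, 3.14, 3.14].

## Interface

Orientations are given as [roll, pitch, yaw] about the fixed x, y, z axes, in that order (R = Rz(yaw) Ry(pitch) Rx(roll)).
In Python, from plant import arm gives the robot as it stands.
- The arm moves only by the tool arm_command, never from a script. Its argument "steps" is a list that holds one entry, the list of rows, each a list of 7 numbers: the shift along the tool's x, y, z in units of 0.03 m (1.0 is 0.03 m), then the turn, a rotation vector about the tool's x, y, z in units of 4 degrees (1.0 is 4 degrees), then the closure, from 0 (fully open) to 1 (shut). A call has 1 to 12 rows; each row shifts and turns the commanded pose from where the row before left it, along the tool's axes as they then stand; what a row does not reach is not made up. A row lasts 1/12 s, in which the tool goes at most 41.7 mm and 7.16 degrees, less where a joint would pass 70% of its speed; a pose out of reach is approached as far as the arm can. A call with a number of a shift or a turn outside -1 to 1 is refused whole. A call with a gripper value outside its range is refused whole. The fingers move at their own pace and stop on an object; "force" is the grip in N (left out, the last holds). Time passes only in rows, so rows that do not move let the fingers close. It gives the time, the measured TCP pose, the force, the opening and the grip force at its end, in the units of the state.
- arm.observe(): the state, without advancing time (a new reading comes with each control period).
- arm.camera(name): name is "scene" or "top" or "wrist"; returns a dict with "frame" (400x640x3 uint8, blue, green, red), "vfov" (degrees; the focal length in pixels is half the picture's height over the tangent of half this angle, whatever the lens; pixels are square), "cx", "cy" (the principal point, pixels), "eye" and "attitude" of the camera in the world. Camera axes: x right, y down, z forward; pixel columns grow to the right and rows downward; lengths in mm; the calibration is good to about 2 mm. A picture is of the moment at which its call begins. There is no depth.
- arm.sign_off(): hands the job in; it is judged then, once.
The state is a dict: "time_s": time; "qpos": joint angles; "qvel": joint speeds; "joint_torque": joint torques, N m; "ee_pos": TCP position; "orientation": TCP orientation; "force": force on the tool from outside, world axes, zero at the start; "moment": the same for the moment, N m; "opening": opening from 0.0 (shut) to 1.0 (fully open); "grip_force": force on a finger pad.
Only numpy, scipy, OpenCV 4.12 (cv2) and the standard library are available. Lean on these libraries where they do the work, as an engineer would, in place of code of your own. Each camera call takes 0.05 s, during which the arm holds its last target. There are 200 camera calls.

## Task

The little screw press on the worktop has been left wound down into its round mould. Take the handwheel by its knob and wind the screw up until the rubber-topped collar on it comes up snug against the bridge, firmly felt but not forced; then let go and draw the mould by its handle out of the press's open front until it stands flat on the worktop, completely clear of the press's runners. Leave the screw wound up, and do not disturb the lemon or the spice jar.

Things in the scene. Friction and masses are not known exactly. Their poses are not given: they have to be found in the camera images.
- press: fixed wooden bench press. Origin: on the worktop, on the screw's vertical axis; +z up, -x its open front, where the mould comes out. Two wooden runners 16 mm high: x = -65 to +65 mm, |y| = 57 to 87 mm; a back bar (x = 65 to 87) closes the rear. Steel columns, 20 mm thick, at y = +-72 mm carry the bridge. Nothing stands above the wheel
- wheel (a joint): angle of the handwheel (rad), 0 with the knob toward the press's +x, growing anticlockwise seen from above. Anticlockwise winds screw, platen, collar and wheel UP by 24 mm a turn (3.82 mm per rad); about 7.5 to 13 rad lie between the start and the stop. Friction about 0.12 Nm (2 N at the knob); it stays where it is left
- knob_grip (a point): grip point on the axis of the upright, freely spinning wooden knob on the wheel's rim, 55 mm from the screw's axis; 0.184 m above the worktop at wheel = 0, rising with the wheel. Knob 20 to 22 mm across, 38 mm tall, from 22 mm below to 16 mm above this point; rim (122 mm over all, steel) top 30 mm, hub top 27 mm below it
- collar: dark steel collar, 32 mm across, 11 mm tall, clamped on the screw below the bridge (elsewhere every time), rising with it. Origin: centre of its steel top. A rubber buffer in it stands 2 to 10 mm proud (differs each time, not measured) and stops against the bridge. Snug is about 6 to 10 N of push along the turning circle at the knob, kept a moment; over 16 N is forcing
- platen (a point): centre of the underside of the aluminium pressing plate at the foot of the screw, 86 mm in diameter; it stands about 8 to 13 mm above the worktop at the start, down inside the mould, and must come above the mould's rim (34 mm) before the mould can move out
- mould: loose open round aluminium mould (0.3 to 0.6 kg), 103 mm across, 34 mm tall, 3 mm wall, standing on the worktop under the screw between the runners. Origin: centre of its underside. +z up; its pan handle points along its own -x, out of the press's front
- mould_handle (a point): grip point of the mould's level wooden handle, 148 mm from the mould's centre along its -x and 28 mm above the worktop. The wooden part is 90 mm long (81 to 171 mm from the mould's centre), 20 mm wide (along the mould's y) and 18 mm thick (19 to 37 mm above the worktop)
- lemon: yellow lemon, 78 x 55 x 56 mm, loose on the worktop; origin at the centre of its underside
- spice_jar: spice jar with a red lid, 45 mm across, 106 mm tall, loose; origin at the centre of its underside
- bridge (a point): centre of the underside of the wooden bridge, on the screw's axis, 98 mm above the worktop. The bridge is 48 mm (press x) by 184 mm (y) and 26 mm thick; the nuts on it end 137 mm above the worktop

How it is judged (in metres and radians):
On the way, in this order (a step that is already met when the one before it is completed fails the run):
1. the screw is wound up until the collar, through its rubber buffer, is snug against the bridge (over 40 N between them for 0.2 s, about 5 N at the knob) (contact force between collar and press above 40 N), for 0.2 s.
2. the mould is drawn out clear of the runners (x of mould in the frame of press below -0.117 m), for 0.2 s.
At the end, for the whole second after the job is handed in: The mould stands still and upright on the worktop (within 4 mm, 0.08 rad), its centre at least 117 mm out of the press's front and within 0.35 m of the screw's axis; the screw is still wound up and at rest, the collar's steel top less than 13 mm below the bridge (x of mould in the frame of press below -0.117 m and horizontal distance between mould and press below 0.35 m and height (world z) of mould between -0.004 and 0.004 m and angle between mould's own z axis and vertical below 0.08 rad and linear speed of mould below 0.02 m/s and z of collar in the frame of press above 0.085 m and velocity of joint wheel between -0.1 and 0.1 rad/s); the robot touches nothing.
It fails at once if the collar is forced against the bridge (over 230 N, about 18 N at the knob) (contact force between collar and press above 230 N).
It fails at once if the mould is tipped (over 0.35 rad) (angle between mould's own z axis and vertical above 0.35 rad).
It fails at once if the lemon is disturbed (over 30 mm) (distance of lemon from where it was at the start of the episode above 0.03 m).
It fails at once if the spice jar is disturbed (over 30 mm) (distance of spice_jar from where it was at the start of the episode above 0.03 m).
It also fails if it takes over 72 s, if anything falls off the work surface, if the arm or the gripper's body presses on something with over 40 N, if the wrist force passes 120 N, or if a joint passes its speed limit or range.

## Working session

There is one attempt and no reset: what is moved stays moved. The work goes in short steps, Python scripts to look and compute and a tool call to move; the robot and the scene stay as the last step left them, time stands still between calls to the robot, and variables do not carry over. Pictures are saved under pics/ and viewed, at most 10 in all, crops included, and the job is handed in when it is done.

Besides the shell and the picture viewer there is one more tool, called after ">>>" as name(argument=value, ...), one argument or row to a line, values as JSON. arm_command: Moves the arm, as the interface text tells. Its arguments: {"type":"object","properties":{"steps":{"type":"array"},"force":{"type":"number"}},"required":["steps"]}

```bash
ls; mkdir -p pics; python3 - <<'E'
from plant import arm
import cv2
o=arm.observe();print(o)
for n in("scene","top","wrist"):
    c=arm.camera(n);cv2.imwrite(f"pics/{n}0.png",c["frame"]);print(n,c["vfov"],c["cx"],c["cy"],c["eye"],c["attitude"])
E
```

```text
pics
{'time_s': 0.0, 'qpos': array([-1.28498775,  0.39918478,  0.04501978,  1.53787946, -0.01868109,
        1.2069013 , -0.05070365]), 'qvel': array([ 0.00237312, -0.00195029, -0.00088021,  0.00037896, -0.00087953,
        0.00073241, -0.00037431]), 'joint_torque': array([ 5.18165871e-04, -4.75121605e+01,  1.36492766e+00, -2.54220736e+01,
        1.16191208e-02,  9.41392325e-03, -8.42568681e-06]), 'ee_pos': array([243.73742632, 601.88619803, 230.2680985 ]), 'orientation': array([-3.13964624e+00,  1.46871773e-04,  2.75691240e+00]), 'force': array([-0.5800977 , -0.3375992 ,  0.68560276]), 'moment': array([ 0.02607308, -0.00352822, -0.01175332]), 'grip_force': 0.0, 'opening': 0.996259739090585}
scene 44.206250389021314 309.2313665898908 198.9979691561857 [ -68.91456857 -456.53678265  762.5400412 ] [-2.21074212 -0.0248035  -0.84014577]
top 45.51073764050433 316.87308341110304 194.4816457449072 [ 388.01031549  172.33448784 1151.25378755] [-2.95845991 -0.05603784 -1.57203076]
wrist 71.2146813229833 317.3937948545494 201.89943172798883 [180.40604522 628.30654911 371.47493535] [2.87063423e+00 2.05964453e-03 1.18764266e+00]
```

View pics/scene0.png

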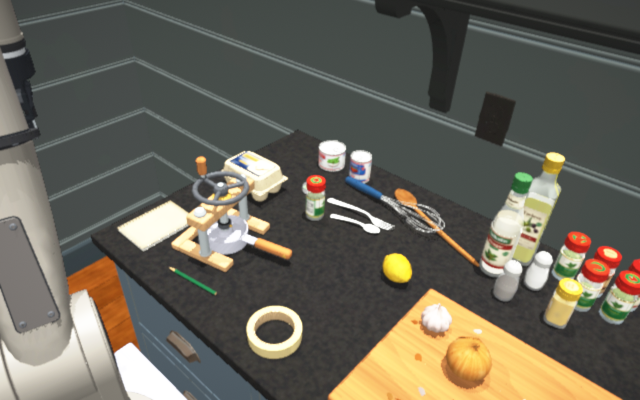

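View pics/top0.png

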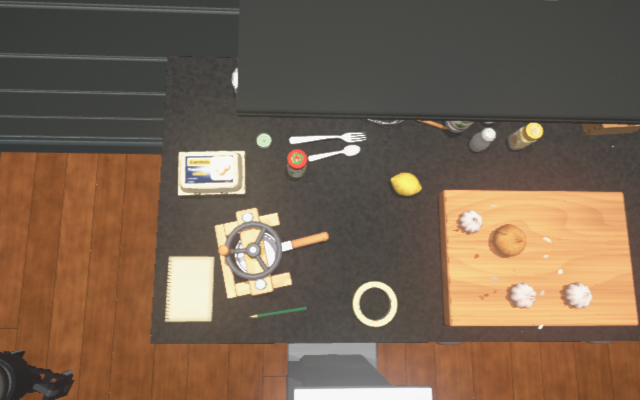

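The scene shows the press at about (225,225), knob at (201,165) and mould handle at (270,248). In the top view the hub is at (253,250), the knob at (224,251) and the handle end at (325,238), pointing toward world -y. The jar is at (297,158) and the lemon at (406,184). Next I'll take an enlarged look and some first rays.

```bash
cat > h.py <<'E'
import numpy as np, cv2
from scipy.spatial.transform import Rotation as R
from plant import arm
def ray(c,u,v):
    f=200/np.tan(np.radians(c["vfov"])/2)
    d=R.from_euler("xyz",c["attitude"]).as_matrix()@np.array([(u-c["cx"])/f,(v-c["cy"])/f,1])
    return np.array(c["eye"]),d/np.linalg.norm(d)
def plane(c,u,v,z):
    e,d=ray(c,u,v); return e+d*(z-e[2])/d[2]
def proj(c,p):
    f=200/np.tan(np.radians(c["vfov"])/2)
    q=R.from_euler("xyz",c["attitude"]).as_matrix().T@(np.array(p)-c["eye"])
    return np.array([c["cx"]+f*q[0]/q[2],c["cy"]+f*q[1]/q[2]])
def tri(r1,r2):
    (a,d),(b,e)=r1,r2
    s=np.linalg.lstsq(np.c_[d,-e],b-a,rcond=None)[0]
    return (a+d*s[0]+b+e*s[1])/2, np.linalg.norm(a+d*s[0]-b-e*s[1])
def orange(c,lo=(5,150,90),hi=(15,255,255),box=None):
    m=cv2.inRange(cv2.cvtColor(c["frame"],cv2.COLOR_BGR2HSV),lo,hi)
    if box: k=np.zeros_like(m);k[box[1]:box[3],box[0]:box[2]]=1;m*=k
    n,l,s,ce=cv2.connectedComponentsWithStats(m)
    return [(s[i].tolist(),ce[i].round(1).tolist()) for i in range(1,n) if s[i,4]>12]
E
python3 - <<'E'
from h import *
t=arm.camera("top");s=arm.camera("scene")
print(orange(t,box=(200,200,340,310)));print(orange(s,box=(150,140,310,280)))
for n,p in(("hub",(253,250)),): print(plane(t,*p,160))
print("handle end",plane(t,326,237,28),"start",plane(t,291,244,28))
print("nuts",plane(t,248.5,216,137),plane(t,261,285,137))
print("jar",plane(t,297,158,106),"lemon",plane(t,406,184,28))
a=cv2.resize(t["frame"][195:310,205:340],None,fx=5,fy=5,interpolation=cv2.INTER_CUBIC)
b=cv2.resize(s["frame"][145:275,165:300],None,fx=5,fy=5,interpolation=cv2.INTER_CUBIC)
cv2.imwrite("pics/zt.png",a);cv2.imwrite("pics/zs.png",b[:600])
E
```

```text
[]
[([196, 159, 10, 16, 110], [201.0, 166.9]), ([255, 243, 28, 14, 101], [268.4, 249.6]), ([285, 251, 7, 8, 24], [288.2, 255.4])]
[454.44554102 248.27004331 160.        ]
handle end [494.30860416  87.59080906  28.        ] start [477.53633512 170.03634934  28.        ]
nuts [528.10403822 261.22785642 137.        ] [383.56978143 231.82418219 137.        ]
jar [665.25476196 158.33217665 106.        ] lemon [ 624.24312078 -108.37174654   28.        ]
```

View pics/zt.png

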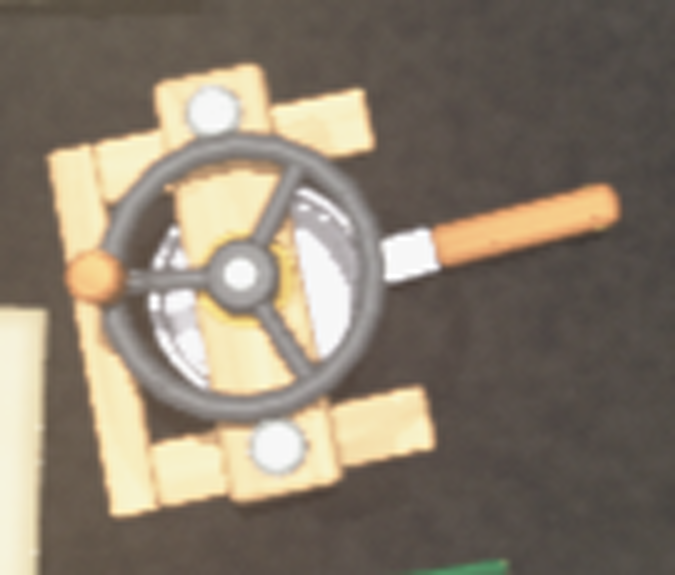

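View pics/zs.png

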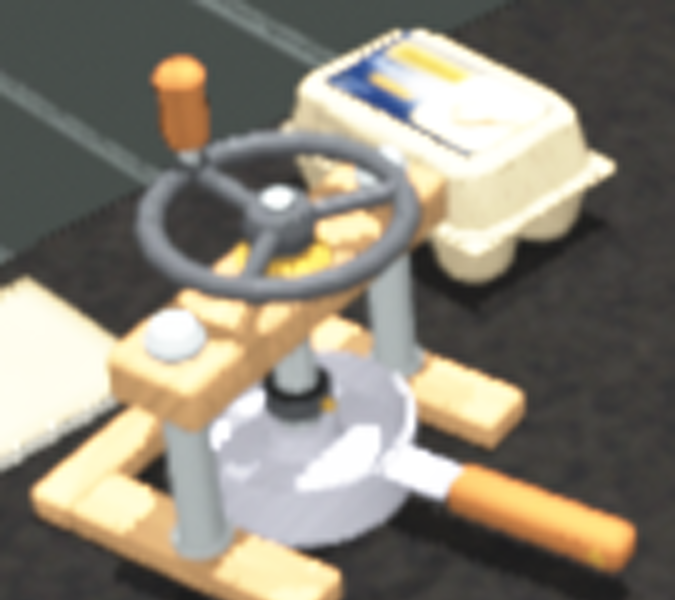

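The top crop shows the hub at full-image (253,249.6), nuts at (247.6,217) and (260.6,284.4), and the knob top at (224.2,250.2). The scene crop shows the knob top at (201,159), nuts at (199.8,212) and (243,177), and the dark collar at (224,222), well below the bridge.

```bash
python3 - <<'E'
from h import *
t=arm.camera("top");s=arm.camera("scene")
for n,a,b in(("nut far",(247.6,217),(242.8,177)),("nut near",(260.6,284.4),(199.8,211.5)),("hub",(253,249.6),(220.6,184.5)),("knobtop",(224.2,250.2),(201.2,158.5))):
    p,e=tri(ray(t,*a),ray(s,*b));print(n,p.round(1),e.round(1))
n1=plane(t,247.6,217,136);n2=plane(t,260.6,284.4,136);c=(n1+n2)/2
d=n1-n2;print("n",n1,n2,np.linalg.norm(d[:2]),c)
# press y axis = +-d ; front -x toward handle
h=plane(t,328,236,28)
y=d/np.linalg.norm(d);x=np.array([y[1],-y[0],0]);
if x@(h-c)>0:x=-x
yaw=np.arctan2(x[1],x[0]);print("press yaw",yaw,"handle end",h,(h-c)@x)
for z in(150,157,165):print("hub",z,plane(t,253,249.6,z))
# collar height in scene: row of the axis point
for z in(40,50,55,60,65,70,98):print(z,proj(s,[c[0],c[1],z]).round(1))
for z in(195,200,205,215):print("knob",z,plane(t,224.2,250.2,z), np.linalg.norm((plane(t,224.2,250.2,z)-c)[:2]), proj(s,plane(t,224.2,250.2,z)))
E
```

```text
nut far [528.1 262.3 132.6] 4.0
nut near [385.2 232.8 130.7] 1.0
hub [456.  248.3 155.3] 1.0
knobtop [451.7 301.3 199.4] 1.1
n [526.0792555  263.16917192 136.        ] [384.79401934 232.73617735 136.        ] 144.52572474661676 [455.43663742 247.95267463 136.        ]
press yaw 1.7829558286931513 handle end [496.69357608  82.83794405  28.        ] -170.1001391712168
hub 150 [455.94340906 249.05515063 150.        ]
hub 157 [455.46847288 248.51877849 157.        ]
hub 165 [454.92568866 247.90578176 165.        ]
40 [224.5 226.3]
50 [224.1 222.9]
55 [224.  221.2]
60 [223.8 219.4]
65 [223.6 217.7]
70 [223.4 216. ]
98 [222.4 206. ]
knob 195 [451.56233975 302.21371676 195.        ] 54.39918082780501 [200.81797848 160.13517318]
knob 200 [451.2300429  301.53461237 200.        ] 53.746809103069424 [200.64336543 158.32095573]
knob 205 [450.89774605 300.85550798 205.        ] 53.09718740878714 [200.46756912 156.49444426]
knob 215 [450.23315235 299.4972992  215.        ] 51.806607478752994 [200.11237827 152.80403597]
```

Press axis is at about (455.5, 248.3) with yaw 1.783, so its front faces world -y. The nuts are 144.5 mm apart (expected 144). The knob is 54 mm from the axis and its top is at about 199 mm, so the wheel is near 0. I'll go above the knob and turn the tool to the press's yaw.

>>> arm_command(
  steps=[
    [[-0.84,-0.55,0,0,0,0,0],[-0.84,-0.55,0,0,0,0,0],[-0.84,-0.55,0,0,0,0,0],[-0.84,-0.55,0,0,0,0,0],[-0.84,-0.55,0,0,0,0,0],[-0.84,-0.55,0,0,0,0,0],[-0.84,-0.55,0,0,0,0,0],[-0.84,-0.55,0,0,0,0,0],[-0.84,-0.55,0,0,0,0,0],[-0.84,-0.55,0,0,0,0,0],[-0.84,-0.55,0,0,0,0,0],[-0.84,-0.55,0,0,0,0,0]],
  ],
)

```text
time_s: 1.35
ee_pos: [450.6, 304.2, 231.5]
orientation: [3.141, 0.0, 2.757]
force: [1.5, -0.4, -0.2]
opening: 0.997
grip_force: 0.0
```

>>> arm_command(
  steps=[
    [[0,0,0,0,0,1,0],[0,0,0,0,0,1,0],[0,0,0,0,0,1,0],[0,0,0,0,0,1,0],[0,0,0,0,0,1,0],[0,0,0,0,0,1,0],[0,0,0,0,0,1,0],[0,0,0,0,0,1,0],[0,0,0,0,0,1,0],[0,0,0,0,0,1,0],[0,0,0,0,0,1,0],[0,0,0,0,0,1,0]],
  ],
)

```text
time_s: 2.35
ee_pos: [449.9, 305.5, 231.4]
orientation: [3.141, -0.0, 1.916]
force: [-0.3, -0.0, 0.1]
opening: 1.0
grip_force: 0.0
```

>>> arm_command(
  steps=[
    [[0,0,0,0,0,1,0],[0,0,0,0,0,0.95,0],[0,0,0,0,0,0,0],[0,0,0,0,0,0,0]],
  ],
)

```text
time_s: 2.68
ee_pos: [449.9, 305.5, 231.4]
orientation: [3.141, -0.0, 1.785]
force: [0.3, -0.3, 0.7]
opening: 1.003
grip_force: 0.0
```

```bash
python3 - <<'E'
from h import *
c=arm.camera("wrist");cv2.imwrite("pics/w1.png",c["frame"])
print(orange(c)); o=arm.observe();print(o["ee_pos"],proj(c,[451.3,301.8,200]),proj(c,[449.9,305.5,200]))
E
```

```text
[([0, 0, 181, 200, 31303], [83.5, 88.6]), ([246, 0, 228, 53, 6152], [390.9, 17.2]), ([304, 205, 32, 40, 964], [319.2, 225.2]), ([308, 281, 16, 32, 261], [315.8, 295.9]), ([141, 283, 19, 19, 114], [151.2, 292.7]), ([570, 319, 9, 9, 38], [573.3, 322.4]), ([311, 326, 14, 6, 51], [317.4, 328.5]), ([117, 355, 38, 45, 1004], [139.7, 381.3]), ([511, 392, 8, 8, 39], [514.0, 396.6])]
[449.92234928 305.52563745 231.34511997] [318.77804657 237.52697386] [317.91380133 232.02400894]
```

View pics/w1.png

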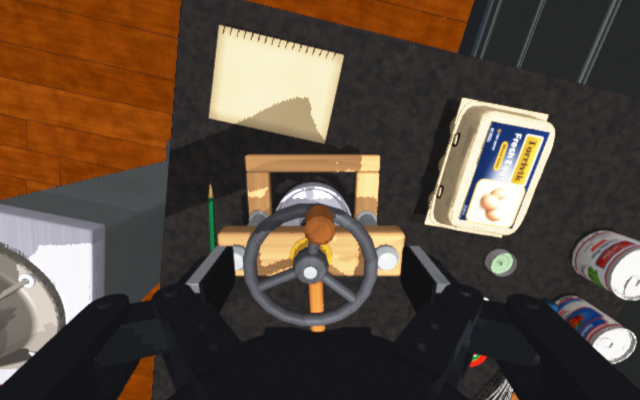

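The wrist view shows the knob top at about (320,236), where it was predicted, with clear room for both fingers. I'll descend and grip.

>>> arm_command(
  steps=[
    [[-0.12,0.02,0.55,0,0,0,0],[0,0,0.55,0,0,0,0],[0,0,0.55,0,0,0,0],[0,0,0.5,0,0,0,0],[0,0,0,0,0,0,0.3],[0,0,0,0,0,0,0.6],[0,0,0,0,0,0,1],[0,0,0,0,0,0,1],[0,0,0,0,0,0,1],[0,0,0,0,0,0,1],[0,0,0,0,0,0,1]],
  ],
  force=35,
)

```text
time_s: 3.65
ee_pos: [451.9, 302.6, 168.0]
orientation: [3.14, -0.001, 1.783]
force: [-0.4, -0.7, 4.3]
opening: 0.235
grip_force: 34.2
```

```bash
python3 - <<'E'
import numpy as np
def tab(t0,st,n):
    t=np.radians(t0+st*np.arange(n+1));return [[round(55*(np.cos(b)-np.cos(a))/30,2),round(-55*(np.sin(b)-np.sin(a))/30,2),round(-24*st/360/30,3),0,0,0,1] for a,b in zip(t,t[1:])]
T=tab(-8,20,18);print(T[:9]);print(T[9:])
E
```

```text
[[np.float64(-0.02), np.float64(-0.64), -0.044, 0, 0, 0, 1], [np.float64(-0.24), np.float64(-0.59), -0.044, 0, 0, 0, 1], [np.float64(-0.43), np.float64(-0.47), -0.044, 0, 0, 0, 1], [np.float64(-0.56), np.float64(-0.3), -0.044, 0, 0, 0, 1], [np.float64(-0.63), np.float64(-0.09), -0.044, 0, 0, 0, 1], [np.float64(-0.62), np.float64(0.13), -0.044, 0, 0, 0, 1], [np.float64(-0.54), np.float64(0.34), -0.044, 0, 0, 0, 1], [np.float64(-0.39), np.float64(0.5), -0.044, 0, 0, 0, 1], [np.float64(-0.2), np.float64(0.61), -0.044, 0, 0, 0, 1]]
[[np.float64(0.02), np.float64(0.64), -0.044, 0, 0, 0, 1], [np.float64(0.24), np.float64(0.59), -0.044, 0, 0, 0, 1], [np.float64(0.43), np.float64(0.47), -0.044, 0, 0, 0, 1], [np.float64(0.56), np.float64(0.3), -0.044, 0, 0, 0, 1], [np.float64(0.63), np.float64(0.09), -0.044, 0, 0, 0, 1], [np.float64(0.62), np.float64(-0.13), -0.044, 0, 0, 0, 1], [np.float64(0.54), np.float64(-0.34), -0.044, 0, 0, 0, 1], [np.float64(0.39), np.float64(-0.5), -0.044, 0, 0, 0, 1], [np.float64(0.2), np.float64(-0.61), -0.044, 0, 0, 0, 1]]
```

>>> arm_command(
  steps=[
    [[-0.02,-0.64,-0.044,0,0,0,1],[-0.24,-0.59,-0.044,0,0,0,1],[-0.43,-0.47,-0.044,0,0,0,1],[-0.56,-0.3,-0.044,0,0,0,1],[0,0,0,0,0,0,1]],
  ],
)

```text
time_s: 4.07
ee_pos: [400.9, 250.6, 173.5]
orientation: [3.14, -0.001, 1.78]
force: [-0.7, -1.8, 5.0]
opening: 0.237
grip_force: 36.0
```

>>> arm_command(
  steps=[
    [[-0.63,-0.09,-0.044,0,0,0,1],[-0.62,0.13,-0.044,0,0,0,1],[-0.54,0.34,-0.044,0,0,0,1],[-0.39,0.5,-0.044,0,0,0,1],[-0.2,0.61,-0.044,0,0,0,1],[0,0,0,0,0,0,1]],
  ],
)

```text
time_s: 4.57
ee_pos: [462.9, 193.0, 180.1]
orientation: [3.137, -0.001, 1.781]
force: [1.4, 0.7, 8.1]
opening: 0.233
grip_force: 36.5
```

>>> arm_command(
  steps=[
    [[0.02,0.64,-0.044,0,0,0,1],[0.24,0.59,-0.044,0,0,0,1],[0.43,0.47,-0.044,0,0,0,1],[0.56,0.3,-0.044,0,0,0,1],[0.63,0.09,-0.044,0,0,0,1],[0.62,-0.13,-0.044,0,0,0,1],[0.54,-0.34,-0.044,0,0,0,1],[0.39,-0.5,-0.044,0,0,0,1],[0.2,-0.61,-0.044,0,0,0,1],[0,0,0,0,0,0,1],[0,0,0,0,0,0,1]],
  ],
)

```text
time_s: 5.48
ee_pos: [450.6, 302.5, 192.0]
orientation: [3.141, -0.001, 1.784]
force: [-1.2, -2.2, 7.5]
opening: 0.234
grip_force: 36.4
```

Force is still low after one turn and the height has risen 24 mm, as it should. I'll use the first scene picture to estimate the collar height so I know where to slow down.

```bash
python3 - <<'E'
from h import *
s=arm.camera("scene");g=cv2.cvtColor(cv2.imread("pics/scene0.png"),cv2.COLOR_BGR2GRAY);g2=cv2.cvtColor(s["frame"],cv2.COLOR_BGR2GRAY)
print("start");[print(r,g[r,214:236]) for r in range(210,233)]
a=np.array([455.5,248.3]);e=s["eye"][:2]-a;e/=np.linalg.norm(e)
for z in(54,58,62,66,70): print(z,"backtop",proj(s,[*(a-16*e),z]),"fronttop",proj(s,[*(a+16*e),z]),"frontbot",proj(s,[*(a+16*e),z-11]))
print("now");[print(r,g2[r,212:236]) for r in range(200,226)]
E
```

```text
start
210 [163 164 197 230 224 208 188 167 158 154 156 153 151 172 216 240 247 248
 248 247 240 230]
211 [162 163 181 202 192 176 164 161 158 153 154 152 155 201 242 248 249 249
 249 248 245 236]
212 [162 161 159 157 156 159 155 155 157 154 152 149 156 214 247 248 249 249
 249 246 233 208]
213 [160 156 150 147 150 157 151 150 155 152 149 151 161 214 245 247 248 248
 246 234 208 198]
214 [158 150 147 147 150 157 155 150 151 151 160 166 164 201 239 244 243 240
 233 208 200 199]
215 [155 146 147 147 150 156 154 150 153 158 173 175 165 178 212 225 223 215
 212 206 205 198]
216 [151 148 147 146 147 153 153 157 170 174 181 179 166 170 187 200 202 203
 205 205 204 196]
217 [154 149 147 145 145 150 158 169 179 180 183 180 167 165 169 183 196 198
 199 198 197 197]
218 [159 148 145 142 136 133 161 180 182 182 183 180 167 152 128 135 171 194
 198 198 199 198]
219 [157 146 142 134 105 102 153 180 185 181 183 181 167 148 102  72 121 176
 196 199 198 196]
220 [153 146 142 118  67  80 143 178 184 184 183 181 168 148  96  48  86 157
 196 198 197 194]
221 [151 153 153 113  53  69 133 173 181 183 185 
[... 3637 characters left out ...]
 148 146 132 102  89  86  85  84  82  83  85  91 122 160
 174 175 184 186 186 187]
220 [159 161 157 150 151 155 153 128 113 103 101  99  99 110 116 135 162 185
 184 179 185 187 188 190]
221 [157 156 155 154 163 174 180 171 161 151 151 150 150 156 156 170 184 190
 184 173 178 189 190 193]
222 [155 155 162 172 179 184 191 189 188 185 184 185 185 184 182 185 191 191
 184 169 169 192 197 207]
223 [158 164 176 186 187 186 196 196 193 192 193 194 193 192 192 195 195 191
 183 172 171 198 227 246]
224 [166 179 187 190 189 189 197 200 200 204 206 205 203 201 200 202 199 193
 187 180 188 229 250 254]
225 [179 187 189 191 190 191 198 203 208 212 213 210 210 208 206 203 200 196
 191 199 232 251 254 254]
```

The collar's top was at about 57.5 mm at the start, so it's about 81.5 mm now and roughly 97° to 217° remain. I'll go 80° at half speed, then take small steps with a force check on each.

>>> arm_command(
  steps=[
    [[-0.01,-0.32,-0.022,0,0,0,1],[-0.01,-0.32,-0.022,0,0,0,1],[-0.12,-0.3,-0.022,0,0,0,1],[-0.12,-0.29,-0.022,0,0,0,1],[-0.22,-0.24,-0.022,0,0,0,1],[-0.21,-0.23,-0.022,0,0,0,1],[-0.28,-0.15,-0.022,0,0,0,1],[-0.28,-0.15,-0.022,0,0,0,1],[0,0,0,0,0,0,1],[0,0,0,0,0,0,1]],
  ],
)

```text
time_s: 6.37
ee_pos: [400.9, 252.3, 197.3]
orientation: [3.14, -0.001, 1.783]
force: [1.0, -1.6, 8.8]
opening: 0.236
grip_force: 36.5
```

```bash
python3 - <<'E'
import numpy as np
from plant import arm
o=arm.observe();p=o["ee_pos"]-[455.5,248.3,0];print(p,np.hypot(*p[:2]),np.degrees(np.arctan2(p[1],p[0]))-102.2,o["force"])
for t in range(72,240,8):
    a,b=np.radians([t,t+8]);m=np.radians(t+8+102.2)
    print(t+8,round(55*(np.cos(b)-np.cos(a))/30,2),round(-55*(np.sin(b)-np.sin(a))/30,2),"tan dir world",np.round([-np.sin(m),np.cos(m)],2))
E
```

```text
[-54.59602061   4.03868725 197.27747928] 54.745195781370114 73.5693065015392 [ 1.02727501 -1.61604635  8.81367356]
80 -0.25 -0.06 tan dir world [ 0.04 -1.  ]
88 -0.25 -0.03 tan dir world [ 0.18 -0.98]
96 -0.26 0.01 tan dir world [ 0.31 -0.95]
104 -0.25 0.04 tan dir world [ 0.44 -0.9 ]
112 -0.24 0.08 tan dir world [ 0.56 -0.83]
120 -0.23 0.11 tan dir world [ 0.67 -0.74]
128 -0.21 0.14 tan dir world [ 0.77 -0.64]
136 -0.19 0.17 tan dir world [ 0.85 -0.53]
144 -0.16 0.2 tan dir world [ 0.91 -0.4 ]
152 -0.14 0.22 tan dir world [ 0.96 -0.27]
160 -0.1 0.23 tan dir world [ 0.99 -0.14]
168 -0.07 0.25 tan dir world [1. 0.]
176 -0.04 0.25 tan dir world [0.99 0.14]
184 0.0 0.26 tan dir world [0.96 0.28]
192 0.04 0.25 tan dir world [0.91 0.41]
200 0.07 0.25 tan dir world [0.85 0.53]
208 0.1 0.23 tan dir world [0.76 0.65]
216 0.14 0.22 tan dir world [0.67 0.75]
224 0.16 0.2 tan dir world [0.56 0.83]
232 0.19 0.17 tan dir world [0.44 0.9 ]
240 0.21 0.14 tan dir world [0.31 0.95]
```

>>> arm_command(
  steps=[
    [[-0.25,-0.06,-0.03,0,0,0,1],[-0.25,-0.03,-0.03,0,0,0,1],[0,0,0,0,0,0,1]],
  ],
)

```text
time_s: 6.62
ee_pos: [401.8, 236.6, 198.4]
orientation: [3.14, -0.001, 1.782]
force: [2.8, 0.5, 6.0]
opening: 0.232
grip_force: 36.3
```

>>> arm_command(
  steps=[
    [[-0.26,0.01,-0.025,0,0,0,1],[0,0,0,0,0,0,1]],
  ],
)

```text
time_s: 6.78
ee_pos: [403.7, 229.4, 198.9]
orientation: [3.14, -0.001, 1.782]
force: [3.4, 1.7, 4.9]
opening: 0.235
grip_force: 36.2
```

>>> arm_command(
  steps=[
    [[-0.25,0.04,-0.02,0,0,0,1],[0,0,0,0,0,0,1]],
  ],
)

```text
time_s: 6.95
ee_pos: [406.5, 222.8, 199.4]
orientation: [3.14, -0.001, 1.782]
force: [3.7, 2.2, 5.5]
opening: 0.235
grip_force: 36.1
```

>>> arm_command(
  steps=[
    [[-0.24,0.08,-0.02,0,0,0,1],[0,0,0,0,0,0,1]],
  ],
)

```text
time_s: 7.12
ee_pos: [410.1, 216.6, 199.9]
orientation: [3.14, -0.001, 1.782]
force: [3.8, 3.1, 4.7]
opening: 0.236
grip_force: 36.2
```

>>> arm_command(
  steps=[
    [[-0.23,0.11,-0.02,0,0,0,1],[0,0,0,0,0,0,1]],
  ],
)

```text
time_s: 7.28
ee_pos: [414.6, 210.9, 200.4]
orientation: [3.141, -0.001, 1.783]
force: [3.7, 3.8, 4.7]
opening: 0.234
grip_force: 36.1
```

>>> arm_command(
  steps=[
    [[-0.21,0.14,-0.02,0,0,0,1],[0,0,0,0,0,0,1]],
  ],
)

```text
time_s: 7.45
ee_pos: [419.8, 205.8, 200.9]
orientation: [3.141, -0.001, 1.783]
force: [2.4, 4.6, 4.6]
opening: 0.232
grip_force: 36.1
```

>>> arm_command(
  steps=[
    [[-0.19,0.17,-0.02,0,0,0,1],[0,0,0,0,0,0,1]],
  ],
)

```text
time_s: 7.62
ee_pos: [425.7, 201.4, 201.4]
orientation: [-3.141, -0.001, 1.783]
force: [1.5, 4.7, 5.7]
opening: 0.236
grip_force: 36.2
```

>>> arm_command(
  steps=[
    [[-0.16,0.2,-0.02,0,0,0,1],[0,0,0,0,0,0,1]],
  ],
)

```text
time_s: 7.78
ee_pos: [432.3, 197.7, 201.9]
orientation: [-3.14, -0.001, 1.783]
force: [1.0, 3.8, 6.5]
opening: 0.233
grip_force: 36.2
```

>>> arm_command(
  steps=[
    [[-0.14,0.22,-0.02,0,0,0,1],[0,0,0,0,0,0,1]],
  ],
)

```text
time_s: 7.95
ee_pos: [439.4, 194.9, 202.5]
orientation: [-3.14, -0.001, 1.783]
force: [0.8, 3.9, 6.3]
opening: 0.233
grip_force: 36.3
```

>>> arm_command(
  steps=[
    [[-0.1,0.23,-0.02,0,0,0,1],[0,0,0,0,0,0,1]],
  ],
)

```text
time_s: 8.12
ee_pos: [446.5, 193.3, 203.0]
orientation: [-3.139, -0.0, 1.783]
force: [0.2, 3.0, 7.3]
opening: 0.236
grip_force: 36.3
```

>>> arm_command(
  steps=[
    [[-0.07,0.25,-0.02,0,0,0,1],[0,0,0,0,0,0,1]],
  ],
)

```text
time_s: 8.28
ee_pos: [454.0, 192.5, 203.5]
orientation: [-3.138, 0.0, 1.783]
force: [-0.7, 3.3, 7.8]
opening: 0.235
grip_force: 36.4
```

>>> arm_command(
  steps=[
    [[-0.04,0.25,-0.025,0,0,0,1],[0,0,0,0,0,0,1]],
  ],
)

```text
time_s: 8.45
ee_pos: [461.3, 192.8, 204.0]
orientation: [-3.137, 0.001, 1.783]
force: [-0.3, 2.4, 7.5]
opening: 0.23
grip_force: 36.3
```

>>> arm_command(
  steps=[
    [[0,0.26,-0.025,0,0,0,1],[0,0,0,0,0,0,1]],
  ],
)

```text
time_s: 8.62
ee_pos: [468.7, 194.1, 204.5]
orientation: [-3.136, 0.001, 1.783]
force: [-1.0, 2.4, 6.6]
opening: 0.238
grip_force: 36.3
```

>>> arm_command(
  steps=[
    [[0.04,0.25,-0.025,0,0,0,1],[0,0,0,0,0,0,1]],
  ],
)

```text
time_s: 8.78
ee_pos: [475.7, 196.3, 205.1]
orientation: [-3.136, 0.002, 1.783]
force: [-1.1, 0.2, 4.6]
opening: 0.238
grip_force: 36.2
```

>>> arm_command(
  steps=[
    [[0.07,0.25,-0.02,0,0,0,1],[0,0,0,0,0,0,1]],
  ],
)

```text
time_s: 8.95
ee_pos: [482.7, 199.6, 205.6]
orientation: [-3.136, 0.002, 1.783]
force: [-0.6, 0.9, 5.3]
opening: 0.234
grip_force: 36.2
```

>>> arm_command(
  steps=[
    [[0.1,0.23,-0.02,0,0,0,1],[0,0,0,0,0,0,1]],
  ],
)

```text
time_s: 9.12
ee_pos: [489.1, 203.8, 206.2]
orientation: [-3.137, 0.003, 1.783]
force: [-1.0, -0.8, 3.9]
opening: 0.235
grip_force: 36.1
```

>>> arm_command(
  steps=[
    [[0.14,0.22,-0.02,0,0,0,1],[0,0,0,0,0,0,1]],
  ],
)

```text
time_s: 9.28
ee_pos: [495.8, 209.9, 206.9]
orientation: [-3.139, 0.002, 1.783]
force: [-0.5, -2.0, 2.0]
opening: 0.235
grip_force: 35.8
```

>>> arm_command(
  steps=[
    [[0.16,0.2,-0.02,0,0,0,1],[0,0,0,0,0,0,1]],
  ],
)

```text
time_s: 9.45
ee_pos: [501.3, 216.8, 207.6]
orientation: [-3.141, 0.001, 1.783]
force: [0.5, -1.5, -1.2]
opening: 0.231
grip_force: 35.5
```

```bash
python3 - <<'E'
from h import *
s=arm.camera("scene")
cv2.imwrite("pics/zs2.png",cv2.resize(s["frame"][135:265,165:300],None,fx=4.5,fy=4.5,interpolation=cv2.INTER_CUBIC))
E
```

```text
(no output)
```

View pics/zs2.png

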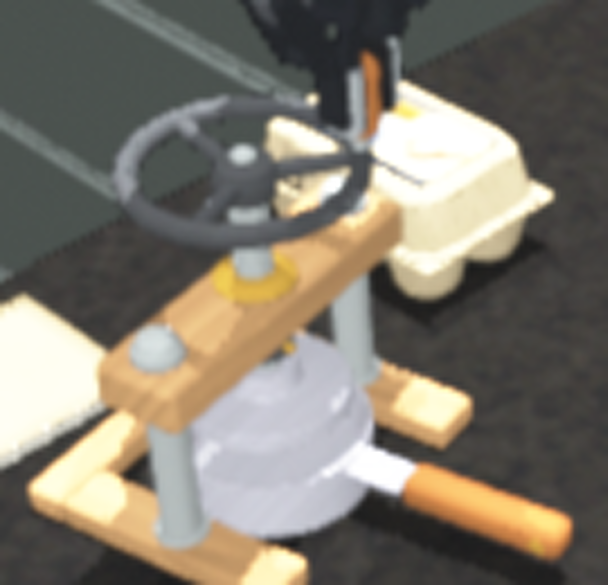

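The wheel is up, the platen is above the mould, and the collar (crop (285,345)) is almost hidden behind the bridge, so the stop is near. I'll continue in smaller steps.

>>> arm_command(
  steps=[
    [[0.13,0.13,-0.013,0,0,0,1],[0,0,0,0,0,0,1]],
  ],
)

```text
time_s: 9.67
ee_pos: [504.1, 221.6, 208.0]
orientation: [-3.141, 0.001, 1.783]
force: [2.0, -1.9, -4.3]
opening: 0.234
grip_force: 35.2
```

>>> arm_command(
  steps=[
    [[0.155,0.115,0,0,0,0,1],[0,0,0,0,0,0,1]],
  ],
)

```text
time_s: 9.83
ee_pos: [506.8, 227.5, 208.5]
orientation: [3.141, 0.0, 1.784]
force: [2.7, -2.5, -4.3]
opening: 0.234
grip_force: 35.2
```

>>> arm_command(
  steps=[
    [[0.165,0.1,0,0,0,0,1],[0,0,0,0,0,0,1]],
  ],
)

```text
time_s: 10.0
ee_pos: [508.8, 233.4, 208.9]
orientation: [3.14, -0.001, 1.784]
force: [2.4, -1.5, -4.0]
opening: 0.237
grip_force: 35.3
```

>>> arm_command(
  steps=[
    [[0.175,0.08,-0.005,0,0,0,1],[0,0,0,0,0,0,1]],
  ],
)

```text
time_s: 10.17
ee_pos: [510.0, 239.3, 209.3]
orientation: [3.14, -0.001, 1.784]
force: [1.5, -1.7, -2.5]
opening: 0.233
grip_force: 35.4
```

>>> arm_command(
  steps=[
    [[0.18,0.065,-0.01,0,0,0,1],[0,0,0,0,0,0,1]],
  ],
)

```text
time_s: 10.33
ee_pos: [510.6, 244.0, 209.5]
orientation: [3.141, 0.0, 1.784]
force: [2.0, -2.8, -2.5]
opening: 0.234
grip_force: 35.4
```

>>> arm_command(
  steps=[
    [[0.095,0.025,0,0,0,0,1],[0,0,0,0,0,0,1],[0,0,0,0,0,0,1]],
  ],
)

```text
time_s: 10.58
ee_pos: [510.7, 245.2, 209.5]
orientation: [-3.141, 0.001, 1.782]
force: [1.7, -5.3, -1.2]
opening: 0.233
grip_force: 35.5
```

Contact is felt, with tangential force rising to 5.3 N. I'll ease up to about 8 N.

>>> arm_command(
  steps=[
    [[0.065,0.015,0,0,0,0,1],[0,0,0,0,0,0,1],[0,0,0,0,0,0,1],[0,0,0,0,0,0,1]],
  ],
)

```text
time_s: 10.92
ee_pos: [510.7, 246.1, 209.5]
orientation: [-3.141, 0.003, 1.781]
force: [1.2, -6.9, -0.8]
opening: 0.235
grip_force: 35.6
```

>>> arm_command(
  steps=[
    [[0.06,0.015,0,0,0,0,1],[0,0,0,0,0,0,1],[0,0,0,0,0,0,1],[0,0,0,0,0,0,1],[0,0,0,0,0,0,1]],
  ],
)

```text
time_s: 11.33
ee_pos: [510.8, 247.2, 209.6]
orientation: [-3.14, 0.003, 1.781]
force: [0.6, -8.2, -0.2]
opening: 0.236
grip_force: 35.7
```

It's snug at 8.2 N and has been held. I'll relax the push, release and lift straight up.

>>> arm_command(
  steps=[
    [[-0.14,-0.03,0,0,0,0,1],[0,0,0,0,0,0,1],[0,0,0,0,0,0,0.6],[0,0,0,0,0,0,0.3],[0,0,0,0,0,0,0],[0,0,0,0,0,0,0],[0,0,0,0,0,0,0],[0,0,0,0,0,0,0],[0,0,-0.5,0,0,0,0],[0,0,-1,0,0,0,0],[0,0,-1,0,0,0,0],[0,0,0,0,0,0,0]],
  ],
)

```text
time_s: 12.33
ee_pos: [513.7, 247.4, 290.5]
orientation: [3.131, -0.004, 1.783]
force: [1.2, -0.2, 0.2]
opening: 1.001
grip_force: 0.0
```

```bash
python3 - <<'E'
from h import *
t=arm.camera("top")
for n,f in(("start",cv2.imread("pics/top0.png")),("now",t["frame"])):
    m=cv2.inRange(cv2.cvtColor(f,cv2.COLOR_BGR2HSV),(5,110,100),(20,255,255));k=np.zeros_like(m);k[222:262,286:340]=1;m*=k
    cs,_=cv2.findContours(m,0,1)
    if not cs: print("none");continue
    c=max(cs,key=cv2.contourArea);r=cv2.minAreaRect(c);b=cv2.boxPoints(r)
    print(n,r)
    P=np.array([plane(t,*p,30)[:2] for p in b]);
    e=[(np.linalg.norm(P[i]-P[(i+1)%4]),i) for i in range(4)];print([x[0].round(1) for x in e])
    i=min(e)[1];m1=(P[i]+P[(i+1)%4])/2;m2=(P[(i+2)%4]+P[(i+3)%4])/2
    if m1[1]>m2[1]:m1,m2=m2,m1
    d=(m2-m1)/np.linalg.norm(m2-m1);print("end",m1,"inner",m2,"mould yaw",np.arctan2(d[1],d[0]),"grip",m1+23*d,"centre",m1+171*d)
cv2.imwrite("pics/top3.png",t["frame"][120:340,160:460])
print(arm.observe()["qpos"])
E
```

```text
start ((310.23455810546875, 239.48231506347656), (8.624414443969727, 37.14809799194336), 75.3791275024414)
[np.float64(87.6), np.float64(20.3), np.float64(87.4), np.float64(20.2)]
end [499.36748484  82.49478556] inner [477.00135394 167.08807644] mould yaw 1.8292776405570077 grip [493.48839474 104.73070919] centre [455.65772804 247.81404385]
now ((312.9813537597656, 238.8050079345703), (8.502867698669434, 30.98393440246582), 75.0685806274414)
[np.float64(73.2), np.float64(20.1), np.float64(73.0), np.float64(19.9)]
end [499.31830918  83.10341233] inner [480.26047937 153.64151101] mould yaw 1.8346738926319597 grip [493.31931462 105.30728731] centre [454.71708873 248.1843959 ]
[-0.8928374   0.22658108  0.44401778  1.67190116 -0.10281107  1.25857139
 -0.21564952]
```

View pics/top3.png

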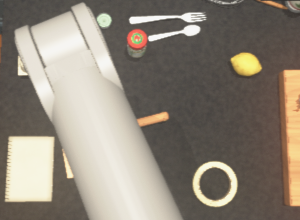

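The handle hasn't moved: mould centre about (455.6, 247.9), yaw 1.83, grip point about (493.5, 105). The lemon and jar are far away. I'll move above the handle and turn to its yaw.

>>> arm_command(
  steps=[
    [[-0.77,-0.276,0,0,0,0,0],[-0.77,-0.276,0,0,0,0,0],[-0.77,-0.276,0,0,0,0,0],[-0.77,-0.276,0,0,0,0,0],[-0.77,-0.276,0,0,0,0,0],[-0.78,-0.276,0,0,0,0,0],[0,0,0.5,0,0,-0.67,0],[0,0,1,0,0,0,0],[0,0,1,0,0,0,0],[0,0,1,0,0,0,0],[0,0,1,0,0,0,0],[0,0,0,0,0,0,0]],
  ],
)

```text
time_s: 13.38
ee_pos: [486.0, 98.6, 143.5]
orientation: [-3.129, 0.001, 1.83]
force: [-1.0, 0.2, -0.2]
opening: 1.003
grip_force: 0.0
```

>>> arm_command(
  steps=[
    [[0,0,0.9,0,0,0,0],[0,0,0.8,0,0,0,0],[0,0,0,0,0,0,0],[0,0,0,0,0,0,0]],
  ],
)

```text
time_s: 13.72
ee_pos: [490.9, 99.6, 98.5]
orientation: [-3.14, 0.0, 1.83]
force: [-0.3, -0.2, -0.3]
opening: 0.998
grip_force: 0.0
```

```bash
python3 - <<'E'
from h import *
c=arm.camera("wrist");o=arm.observe();print(o["ee_pos"],o["orientation"],proj(c,[494.5,101,37]))
cv2.imwrite("pics/w2.png",c["frame"])
E
```

```text
[491.99407998  99.87446623  99.54675223] [ 3.14030039e+00 -1.06027005e-04  1.82963858e+00] [323.061061   216.84002538]
```

View pics/w2.png

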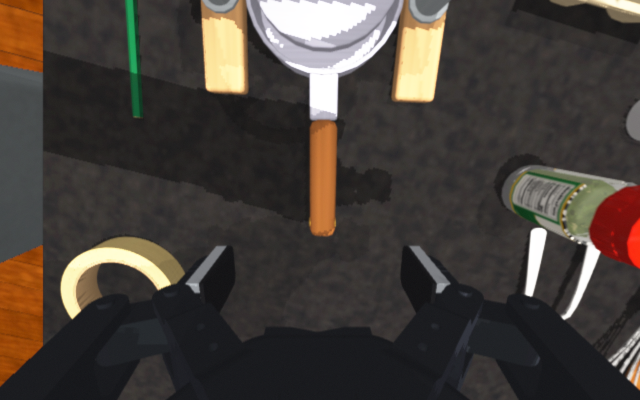

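The handle is vertical in the image at column 322 with its end at (322,235), centred between the fingers, and the jaws have clear space on both sides. I'll descend and grip.

>>> arm_command(
  steps=[
    [[0,0.07,0.8,0,0,0,0],[0,0,0.8,0,0,0,0],[0,0,0.8,0,0,0,0],[0,0,0.52,0,0,0,0],[0,0,0,0,0,0,0],[0,0,0,0,0,0,0.4],[0,0,0,0,0,0,0.6],[0,0,0,0,0,0,1],[0,0,0,0,0,0,1],[0,0,0,0,0,0,1],[0,0,0,0,0,0,1],[0,0,0,0,0,0,1]],
  ],
  force=40,
)

```text
time_s: 14.77
ee_pos: [494.0, 100.5, 11.3]
orientation: [3.14, -0.0, 1.829]
force: [0.2, -0.5, 1.7]
opening: 0.224
grip_force: 44.2
```

>>> arm_command(
  steps=[
    [[-0.1,-0.005,0,0,0,0,1],[-0.2,-0.01,0,0,0,0,1],[-0.3,-0.014,0,0,0,0,1],[-0.3,-0.014,0,0,0,0,1],[0,0,0,0,0,0,1]],
  ],
)

```text
time_s: 15.18
ee_pos: [499.3, 70.9, 10.9]
orientation: [3.142, 0.001, 1.827]
force: [0.1, -1.2, 4.5]
opening: 0.225
grip_force: 44.6
```

>>> arm_command(
  steps=[
    [[-0.3,-0.014,0,0,0,0,1],[-0.4,-0.018,0,0,0,0,1],[-0.4,-0.018,0,0,0,0,1],[-0.4,-0.018,0,0,0,0,1],[-0.4,-0.018,0,0,0,0,1],[-0.4,-0.018,0,0,0,0,1],[-0.4,-0.018,0,0,0,0,1],[-0.4,-0.018,0,0,0,0,1],[-0.4,-0.018,0,0,0,0,1],[-0.25,-0.012,0,0,0,0,1],[0,0,0,0,0,0,1],[0,0,0,0,0,0,1]],
  ],
)

```text
time_s: 16.18
ee_pos: [523.4, -39.7, 11.1]
orientation: [3.141, 0.004, 1.828]
force: [-0.7, -4.4, 5.8]
opening: 0.229
grip_force: 44.7
```

```bash
python3 - <<'E'
from h import *
s=arm.camera("scene");print(arm.observe()["ee_pos"],arm.observe()["force"])
cv2.imwrite("pics/s4.png",cv2.resize(s["frame"][130:330,150:420],None,fx=2.8,fy=2.8))
E
```

```text
[523.43556132 -39.70936607  11.10514548] [-1.04872016 -4.36728849  5.92287564]
```

View pics/s4.png

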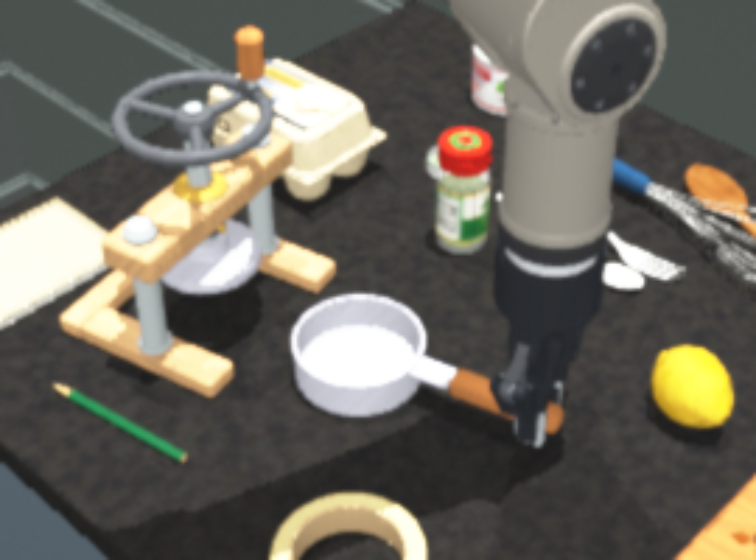

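The mould is clear of the runners at crop (360,355), about 143 mm out, with the screw still up and the jar and lemon untouched. I'll release and lift.

>>> arm_command(
  steps=[
    [[0,0,0,0,0,0,0.6],[0,0,0,0,0,0,0.3],[0,0,0,0,0,0,0],[0,0,0,0,0,0,0],[0,0,0,0,0,0,0],[0,0,-0.5,0,0,0,0],[0,0,-1,0,0,0,0],[0,0,-1,0,0,0,0],[0,0,-1,0,0,0,0],[0,0,-1,0,0,0,0],[0,0,0,0,0,0,0],[0,0,0,0,0,0,0]],
  ],
)

```text
time_s: 17.23
ee_pos: [524.1, -36.1, 147.4]
orientation: [3.137, 0.0, 1.83]
force: [-0.4, -0.1, -0.8]
opening: 1.001
grip_force: 0.0
```

```bash
python3 - <<'E'
from h import *
t=arm.camera("top");s=arm.camera("scene");o=arm.observe();print(o["ee_pos"],o["force"],o["opening"])
for c,b in((s,(280,220,380,320)),):print(orange(c,lo=(5,110,90),hi=(20,255,255),box=b))
m=[485.5,108,34];print(proj(s,m),proj(s,[523.4,-37,28]))
a=cv2.resize(s["frame"][130:330,150:420],None,fx=1.4,fy=1.4);b=cv2.resize(t["frame"][120:320,190:460],None,fx=1.4,fy=1.4)
cv2.imwrite("pics/f.png",np.hstack([a,b]))
E
```

```text
[521.99908597 -35.94220662 144.87783534] [-0.09248128  0.13048357 -0.13771815] 1.0011145512196333
[([310, 261, 42, 24, 467], [330.4, 272.5])]
[277.63460417 250.50810839] [340.47526877 276.41521569]
```

View pics/f.png

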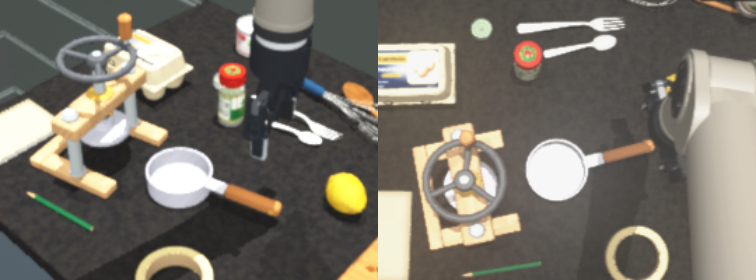

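The mould stands clear in front of the runners (top crop (555,170)), the wheel is up, and the gripper is free above the handle.

```bash
python3 -c "
from plant import arm
print(arm.sign_off())"
```

```text
the job is handed in; nothing more can be done
None
```

I've handed the job in, but it gave no verdict. I wound the screw up until it was snug at about 8 N at the knob. The mould is drawn about 140 mm out and stands clear of the runners. In the last pictures the screw was still up, the lemon and jar looked undisturbed, and the gripper was clear of everything.

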